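Index the board slide on to its next station

TASK

Lift the red stop block up and off its hook on the board slide and stand it upright in the blue tray. Then pull the black index knob up, move the carriage exactly one notch towards the side where the red stop was hanging, and let the knob spring fully home in that notch. Leave the grey stop hanging on its hook and do not disturb the things lying around.

Things in the scene. Friction and masses are not known exactly. Their poses are not given: they have to be found in the camera images.
- slide: Board slide, fixed to the bench: aluminium bed, x -65 to +90, y -120 to +120, z 0 to 12 mm in its frame. Origin on the bench under the middle of the travel; z up, y along the travel, -x is the front (robot side). A brass index bar at x = -42 mm, top at z = 23 mm, has 5 notches 11 mm wide at y = -72, -36, 0, 36, 72 mm.
- hook_left (a point): Middle of the level arm (axis) of the steel hook at slide y = +52 mm, z = 105 mm, x = 40 mm. Hook: 6 mm round steel, post at slide x = 77 mm, arm runs forward to x = 22 mm and ends in a tip turned up to z = 116 mm at x = 19 mm. Axes as the slide's.
- hook_right (a point): The same point of the like hook at slide y = -52 mm.
- carriage (a joint): Blue carriage (x -62 to 58, y -32 to 32, z 24 to 48 mm in the slide's frame when at 0) with a green circuit board (to z = 63 mm). Value in m along the slide's +y, 0 at the start (middle notch); notches every 0.036; travel -0.08 to 0.08. Friction about 2 N. It cannot leave a notch while the plunger is down; the stops hang in its way.
- plunger (a joint): Spring plunger of the carriage, pin 8 mm thick: m pulled up, 0 = home in a notch, 0.012 = fully out. The pin clears the bar above about 0.007, rests there if let go between notches and drops in by itself within about 2 mm of a notch's middle. Spring: 5 N down at 0, 10 N at 0.012.
- knob (a point): Middle of the black round index knob with yellow cap (diameter 26 mm, from 12 mm below this point to 10 mm above), on top of the plunger; rises and travels with it. At slide-frame x = -42, z = 80 mm when home. Below it a collar of 22 mm diameter reaches to z = 65 mm.
- red_stop: Red stop block, about 110 g, 98 mm tall, on one of the hooks. Origin at the centre of its underside, z up. Foot 36 (x) x 28 (y) x 22 mm, then a plate 10 (x) x 28 (y) mm with a window 16 mm wide, z 51 to 74 mm, for the hook's arm along x. Grip the head (z 74 to 98) across its 28 mm. Hangs square at slide x = 40, z = 34 mm. To free it raise 12 to 13 mm, then draw to slide -x by 40 mm or more.
- grey_stop: Grey stop block, alike, on the other hook; stays there.
- tray: Blue tray, fixed, 100 x 100 mm outside, walls 3 mm thick and 16 mm high; origin on the bench under its middle; its floor (black mat) is 5 mm above the bench.
- cell_pack: Bystander: black upright battery pack, 33 mm across, 57 mm tall, origin at the centre of its underside.
- tape_roll: Bystander: roll of dark tape lying flat, 57 x 54 x 19 mm, origin at the centre of its underside.
Mind the look-alikes: they are no part of the job. There is more than one size of the red_stop; the one meant has the size given above.

How it is judged:
By the outcome, as a careful person would: the job done as asked, in the order asked, and still so for the second after the job is handed in, with the robot touching nothing.
It also fails if it takes over 48 s, if anything falls off the work surface, if the arm or the gripper's body presses on something with over 40 N, if the wrist force passes 120 N, or if a joint passes its speed limit or range.

ROBOT

A 6-joint arm with a two-finger parallel gripper is mounted at the origin on the work surface; the furniture and walls round the work are solid. World frame = base frame: x ahead of the robot, y to its left, z up, the work surface at z = 0. Lengths are in m, angles in rad, forces in N, time in s.
With the tool pointing down it reaches from about 0.35 to 0.975 m from the base axis. Payload 4.9 kg.
Tool frame: the origin (TCP) lies midway between the tips of the shut fingers; the grasp point (between the pads) lies 19 mm behind it; z points along the fingers, y is the line along which they close (so a half turn about z gives the same grasp; the last joint's range is limited). The gripper opens to 85 mm and grips with 20 to 120 N. Pads are 22 mm wide; open, the fingers measure 114 mm over their backs; the gripper's body (76 mm by 85 mm) begins 54 mm behind the grasp point. The pads swing forward as they close: fully open they stand 13 mm farther back than shut.
Start: joints at [-1.44, 0.053, 1.613, -0, 1.476, -0.119], TCP at [0.155, -0.606, 0.231] pointing down, gripper open.
Joint ranges: [-3.01, 3.01], [-1.01, 2.22], [0.06, 2.58], [-1.02, 4.17], [0.09, 2.62], [-3.14, 3.14]. Speed limits (rad/s): [2.57, 2.57, 3.14, 3.14, 3.14, 3.14].

INTERFACE

Orientations are given as a unit quaternion [w, x, y, z].
In Python, from plant import manip gives the robot as it stands.
- The arm moves only by the tool move_arm, never from a script. Its argument "increments" is one flat list of numbers, 5 for each row, row after row: the shift along the tool's x, y, z in mm, then the turn about the tool's z in rad, then the opening, from 0 (shut) to 1 (fully open). In form: [tx, ty, tz, spin, jaw, tx, ty, tz, spin, jaw, ...]. A call has 1 to 8 rows; each row shifts and turns the commanded pose from where the row before left it, along the tool's axes as they then stand; what a row does not reach is not made up. A row lasts 1/12 s, in which the tool goes at most 41.7 mm and 7.16 degrees, less where a joint would pass 70% of its speed; a pose out of reach is approached as far as the arm can. A call with a gripper value outside its range is refused whole. The fingers move at their own pace and stop on an object; the grip force is fixed at half the most. Time passes only in rows, so rows that do not move let the fingers close. It gives the time, the measured TCP pose, the force, the opening and the grip force at its end, in the units of the state.
- manip.state(): the state, without advancing time (a new reading comes with each control period).
- manip.grab_frame(name): name is "scene" or "top" or "wrist"; returns a dict with "image" (400x640x3 uint8, blue, green, red), "fov_y" (degrees; the focal length in pixels is half the picture's height over the tangent of half this angle, whatever the lens; pixels are square), "cx", "cy" (the principal point, pixels), "eye" and "rotation" of the camera in the world; the wrist camera has in their place "T_tool_cam" (4x4, takes a point from camera to tool coordinates, whose origin is the TCP and whose axes are the flange's). Camera axes: x right, y down, z forward; pixel columns grow to the right and rows downward; lengths in m; the calibration is good to about 2 mm. The wrist camera is an equidistant fisheye: a pixel r from the principal point sees the ray r / f radians off the axis. A picture is of the moment at which its call begins: read the wrist's pose just before it. There is no depth.
- manip.job_done(): hands the job in; it is judged then, once.
The state is a dict: "time": time; "joint_pos": joint angles; "joint_vel": joint speeds; "joint_efforts": joint torques, N m; "tool_pos": TCP position; "tool_rot": TCP orientation; "contact_force": force on the tool from outside, world axes, zero at the start; "ft_torque": the same for the moment, N m; "gripper_width": opening from 0.0 (shut) to 1.0 (fully open); "grasp_force": force on a finger pad.
Only numpy, scipy, OpenCV 4.12 (cv2) and the standard library are available. Lean on these libraries where they do the work, as an engineer would, in place of code of your own. Each camera call takes 0.05 s, during which the arm holds its last target. There are 200 camera calls.

## Working session

There is one attempt and no reset: what is moved stays moved. The work goes in short steps, Python scripts to look and compute and a tool call to move; the robot and the scene stay as the last step left them, time stands still between calls to the robot, and variables do not carry over. Pictures are saved under pics/ and viewed, at most 10 in all, crops included, and the job is handed in when it is done.

Besides the shell and the picture viewer there is one more tool, called by a JSON object that holds its "name" and its "arguments", one argument or row to a line. move_arm: Moves the arm, as the interface text tells. Its arguments: {"type":"object","properties":{"increments":{"type":"array"}},"required":["increments"]}

```bash
mkdir -p pics; cat > h.py <<'E'
import numpy as np,cv2,json
from plant import manip
def grab(n,fn):
    f=manip.grab_frame(n); cv2.imwrite(f'pics/{fn}.png',f['image']); 
    g={k:(np.array(v).tolist()) for k,v in f.items() if k!='image'}
    json.dump(g,open(f'pics/{fn}.json','w')); return f,g
E
python3 - <<'E'
from h import *
print({k:np.round(v,4).tolist() for k,v in manip.state().items()})
for n in('scene','top','wrist'):
    f,g=grab(n,n+'0'); print(n,g)
a=cv2.imread('pics/scene0.png');b=cv2.imread('pics/top0.png')
cv2.imwrite('pics/s0b.png',cv2.resize(a,(800,500)));cv2.imwrite('pics/t0b.png',cv2.resize(b,(800,500)))
E
```

```text
{'time': 0.0, 'joint_pos': [-1.44, 0.0534, 1.6143, -0.0, 1.476, -0.119], 'joint_vel': [0.0019, 0.0018, 0.0018, 0.0021, -0.0005, -0.0003], 'joint_efforts': [0.0021, -39.3683, -37.0174, -0.0, 0.0071, 0.0], 'tool_pos': [0.1544, -0.605, 0.23], 'tool_rot': [-0.0011, 0.9922, 0.1246, -0.0], 'contact_force': [0.3306, 0.0307, -0.1543], 'ft_torque': [-0.0308, -0.0571, 0.0154], 'grasp_force': 0.0, 'gripper_width': 0.9999}
scene {'fov_y': 44.67635437893296, 'cx': 321.96840416702815, 'cy': 197.04424695745044, 'eye': [0.0922560335226442, 0.8947607839075822, 0.8309032115568026], 'rotation': [0.11484339731804837, -0.27219420676641837, 0.875266785938463, -0.38292213481098475]}
top {'fov_y': 50.5988523371021, 'cx': 319.1051067043872, 'cy': 199.91048704073242, 'eye': [0.31690948925206697, 0.21848450745964532, 1.1599672305614201], 'rotation': [-0.08045345186974666, 0.7371663705108009, -0.667101717138691, 0.07133220353238146]}
wrist {'fov_y': 65.70646984690485, 'cx': 322.32505421030186, 'cy': 198.52720163878416, 'T_tool_cam': [[-0.000686646646017385, -0.9508001785074595, -0.3098040494676671, 0.08010925591157562], [0.9999995888993374, -0.00046939338091571983, -0.0007758034595888643, 0.0005049446013077885], [0.0005922140976628545, -0.30980445480986096, 0.9508001099402675, -0.14222009798537633], [0.0, 0.0, 0.0, 1.0]]}
```

View pics/s0b.png

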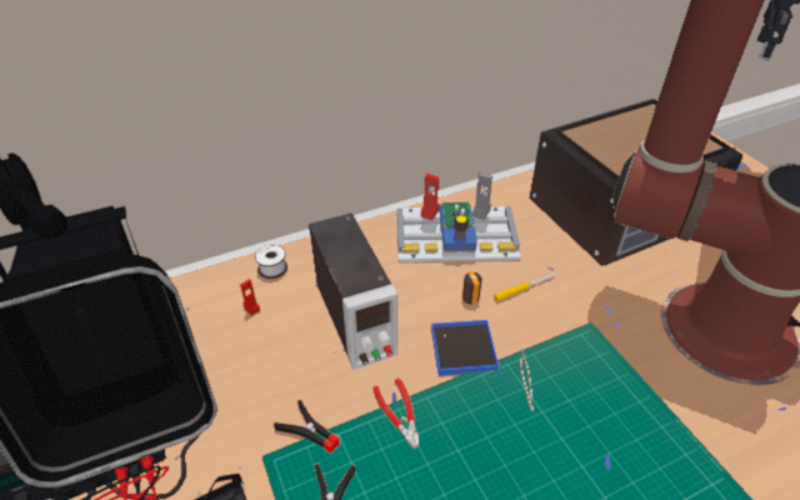

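View pics/t0b.png

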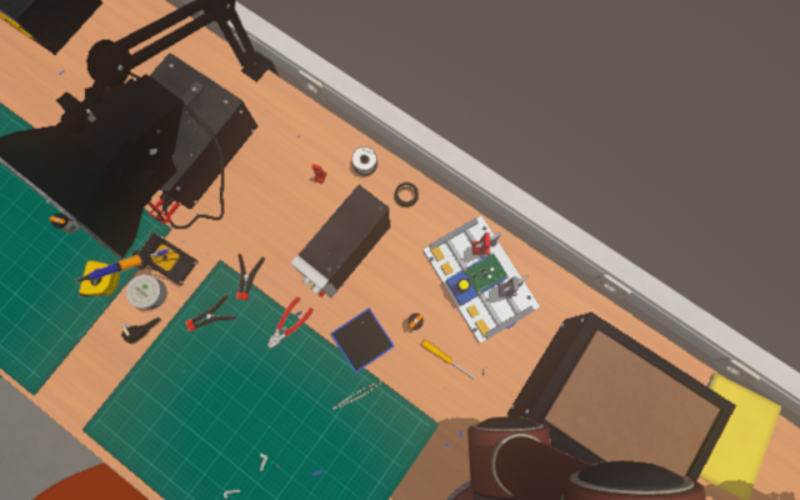

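The hanging red stop is at about (430,197) in the 800-px scene view. A smaller free-standing red look-alike is at (249,297), next to the white spool, and isn't on a hook. I'll enlarge the slide area in both views to confirm.

```bash
python3 - <<'E'
import cv2,numpy as np
t=cv2.imread('pics/top0.png')[165:285,325:445]; s=cv2.imread('pics/scene0.png')[130:220,305:425]
a=cv2.resize(t,None,fx=5,fy=5,interpolation=cv2.INTER_CUBIC)
cv2.imwrite('pics/ct.png',a)
b=cv2.resize(s,None,fx=6,fy=6,interpolation=cv2.INTER_CUBIC);cv2.imwrite('pics/cs.png',b)
E
```

```text
(no output)
```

View pics/ct.png

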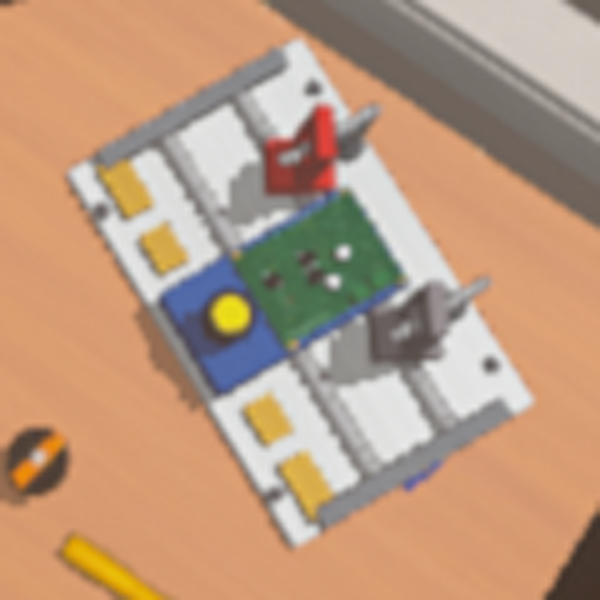

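View pics/cs.png

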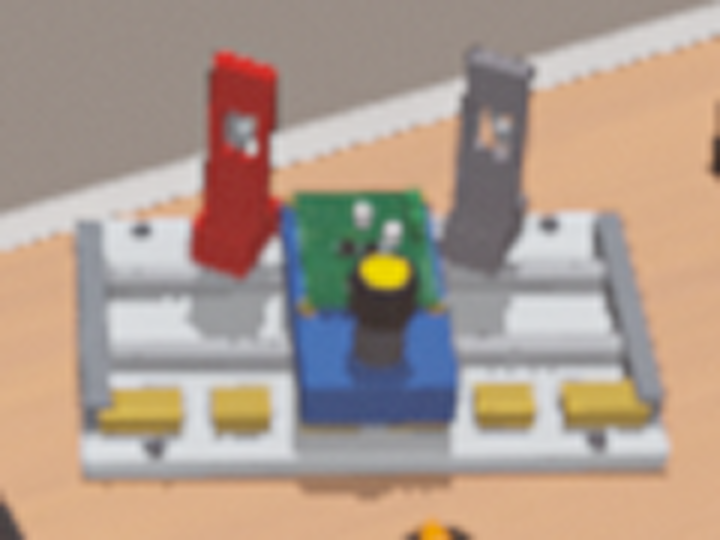

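Crops: the red stop (top crop 320,140; scene crop 240,160) hangs on the left-hand hook with the arm through its window. That makes it the full-size one meant, and the small free-standing red one the look-alike. The grey stop is at scene crop (490,160) and the cap at top crop (231,313), scene crop (386,272).

```bash
cat >> h.py <<'E'
from scipy.spatial.transform import Rotation as R
from scipy.optimize import least_squares
def cam(fn):
    g=json.load(open(f'pics/{fn}.json')); q=g['rotation']
    return np.array(g['eye']),R.from_quat([q[1],q[2],q[3],q[0]]).as_matrix(),200/np.tan(np.radians(g['fov_y']/2)),np.array([g['cx'],g['cy']])
def proj(fn,P):
    e,M,f,c=cam(fn); q=(np.atleast_2d(P)-e)@M; return q[:,:2]/q[:,2:]*f+c
def tri(o):  # [(fn,uv)]
    A=np.zeros((3,3));b=np.zeros(3)
    for fn,uv in o:
        e,M,f,c=cam(fn); d=M@np.r_[(np.array(uv)-c)/f,1]; d/=np.linalg.norm(d); N=np.eye(3)-np.outer(d,d); A+=N;b+=N@e
    return np.linalg.solve(A,b)
def pose(L,p): # local mm -> world
    x,y,z,a=p; L=np.atleast_2d(L)/1000; c,s=np.cos(a),np.sin(a)
    return np.c_[x+c*L[:,0]-s*L[:,1],y+s*L[:,0]+c*L[:,1],z+L[:,2]]
def fit(obs,x0):
    fun=lambda p:np.concatenate([(proj(fn,pose(L,p))-uv).ravel() for fn,L,uv in obs])
    return least_squares(fun,x0,loss='soft_l1')
E
python3 - <<'E'
from h import *
T=lambda u,v:[(u+.5)/5-.5+325,(v+.5)/5-.5+165]
S=lambda u,v:[(u+.5)/6-.5+305,(v+.5)/6-.5+130]
o=[('top0',(-65,120,12),T(70,178)),('top0',(90,120,12),T(300,40)),('top0',(90,-120,12),T(533,402)),('top0',(-65,-120,12),T(293,548)),('top0',(-42,0,90),T(231,313)),
('top0',(-62,32,48),T(160,300)),('top0',(-62,-32,48),T(217,395)),
('scene0',(-65,120,12),S(82,460)),('scene0',(-65,-120,12),S(668,455)),('scene0',(-42,0,90),S(386,272)),('scene0',(-62,32,48),S(303,388)),('scene0',(-62,-32,48),S(455,380)),
('scene0',(35,66,132),S(208,62)),('scene0',(35,38,132),S(274,80))]
c=tri([('top0',T(231,313)),('scene0',T and S(386,272))]);print('cap',c)
r=min((fit(o,[c[0],c[1],0,a]) for a in np.arange(-3,3.2,1)),key=lambda r:r.cost)
print('slide',r.x,r.cost);print(r.fun.reshape(-1,2).round(1).tolist())
print('knob',pose([-42,0,80],r.x),'red',pose([40,52,34],r.x),'hook',pose([40,52,105],r.x))
print('red foot/head tri', tri([('top0',T(295,150)),('scene0',S(240,130))]))
# tray
t=np.array([[332,331],[379,309],[394,345],[358,371]])/1.25; s=np.array([[432,325],[488,320],[498,367],[437,374]])/1.25
print('tray tri centre',tri([('top0',t.mean(0)),('scene0',s.mean(0))]))
for n,a,b in(('cell',(415,320),(472,276)),('box',(362,186),(349,216)),('pliers',(283,320),(405,410)),('tape?',(406,186),None)):
    if b: print(n,tri([('top0',np.array(a)/1.25),('scene0',np.array(b)/1.25)]))
E
```

```text
cap [0.49160742 0.10552582 0.08898143]
slide [ 0.51629454  0.07214048 -0.00151954 -0.94247218] 6.0818938492245005
[[-1.0, -1.4], [0.2, -0.8], [0.7, 0.2], [0.3, 0.2], [-0.2, 0.2], [-0.6, -1.4], [0.7, 0.4], [-0.4, 0.2], [0.3, -0.4], [-0.3, 0.3], [-0.3, -0.0], [1.1, 0.9], [0.2, 1.6], [0.8, -1.5]]
knob [[0.49160737 0.10611906 0.07848046]] red [[0.58187484 0.070345   0.03248046]] hook [[0.58187484 0.070345   0.10348046]]
red foot/head tri [0.57586717 0.08106969 0.10663648]
tray tri centre [ 0.36562896  0.2981801  -0.00283326]
cell [0.41231339 0.19694376 0.05721059]
box [0.6202674  0.31424585 0.19047935]
pliers [0.37852134 0.47380191 0.022959  ]
```

```bash
cat >> h.py <<'E'
def go(xyz,yaw_x):
    s=manip.state(); q=s['tool_rot']; M=R.from_quat([q[1],q[2],q[3],q[0]]).as_matrix()
    d=M.T@(np.array(xyz)-s['tool_pos'])*1000; y=np.arctan2(M[1,0],M[0,0]); sp=-(yaw_x-y+np.pi)%(2*np.pi)
    sp=(-(yaw_x-y)+np.pi)%(2*np.pi)-np.pi
    print('t',round(s['time'],2),'pos',np.round(s['tool_pos'],4),'F',np.round(s['contact_force'],1),'w',round(s['gripper_width'],3),'gf',round(s['grasp_force'],1),'| tool d mm',d.round(1),'spin',round(sp,3),'tilt',M[:,2].round(3))
E
python3 - <<'E'
from h import *
for a,b in(((590,315),(543,130)),((733,405),(655,102))): print(tri([('top0',np.array(a)/1.25),('scene0',np.array(b)/1.25)]))
go([.575,.08,.40],2.199)
E
```

```text
[ 0.44300574 -0.11929187  0.1847532 ]
[ 0.30461194 -0.38624452  0.16822082]
t 0.15 pos [ 0.1544 -0.6051  0.2303] F [-0.1  0.1 -0.6] w 0.998 gf 0.0 | tool d mm [ 576.9 -560.2 -168.7] spin -1.949 tilt [-0.     0.002 -1.   ]
```

{"name": "move_arm", "arguments": {
  "increments": [0,0,-34,0,0.7,0,0,-34,0,0.7,0,0,-34,0,0.7,0,0,-34,0,0.7,0,0,-34,0,0.7]
}}

```text
time: 0.57
tool_pos: [0.1545, -0.6052, 0.4025]
tool_rot: [-0.0, 0.992, 0.125, -0.0]
contact_force: [-0.5, 0.6, 0.4]
gripper_width: 0.701
grasp_force: 0.0
```

{"name": "move_arm", "arguments": {
  "increments": [24,-23.3,0,0,0.7,24,-23.3,0,0,0.7,24,-23.3,0,0,0.7,24,-23.3,0,0,0.7,24,-23.3,0,0,0.7,24,-23.3,0,0,0.7,24,-23.3,0,0,0.7,24,-23.3,0,0,0.7]
}}

```text
time: 1.23
tool_pos: [0.2949, -0.3759, 0.4009]
tool_rot: [-0.0, 0.992, 0.124, -0.0]
contact_force: [0.9, 0.1, -0.2]
gripper_width: 0.705
grasp_force: 0.0
```

{"name": "move_arm", "arguments": {
  "increments": [24,-23.3,0,0,0.7,24,-23.3,0,0,0.7,24,-23.3,0,0,0.7,24,-23.3,0,0,0.7,24,-23.3,0,0,0.7,24,-23.3,0,0,0.7,24,-23.3,0,0,0.7,24,-23.3,0,0,0.7]
}}

```text
time: 1.9
tool_pos: [0.4348, -0.1478, 0.4011]
tool_rot: [0.0, 0.992, 0.125, -0.0]
contact_force: [1.3, -1.0, 0.5]
gripper_width: 0.702
grasp_force: 0.0
```

{"name": "move_arm", "arguments": {
  "increments": [24,-23.3,0,0,0.7,24,-23.3,0,0,0.7,24,-23.3,0,0,0.7,24,-23.3,0,0,0.7,24,-23.3,0,0,0.7,24,-23.3,0,0,0.7,24,-23.3,0,0,0.7,24,-23.3,0,0,0.7]
}}

```text
time: 2.57
tool_pos: [0.5749, 0.0803, 0.4008]
tool_rot: [0.0, 0.992, 0.125, -0.0]
contact_force: [0.2, -0.4, 0.1]
gripper_width: 0.705
grasp_force: 0.0
```

{"name": "move_arm", "arguments": {
  "increments": [0,0,0,-0.122,0.7,0,0,0,-0.122,0.7,0,0,0,-0.122,0.7,0,0,0,-0.122,0.7,0,0,0,-0.122,0.7,0,0,0,-0.122,0.7,0,0,0,-0.122,0.7,0,0,0,-0.122,0.7]
}}

```text
time: 3.23
tool_pos: [0.5742, 0.0787, 0.4008]
tool_rot: [-0.0, 0.816, 0.578, -0.0]
contact_force: [-0.7, -1.1, 0.4]
gripper_width: 0.7
grasp_force: 0.0
```

{"name": "move_arm", "arguments": {
  "increments": [0,0,0,-0.122,0.7,0,0,0,-0.122,0.7,0,0,0,-0.122,0.7,0,0,0,-0.122,0.7,0,0,0,-0.122,0.7,0,0,0,-0.122,0.7,0,0,0,-0.122,0.7,0,0,0,-0.122,0.7]
}}

```text
time: 3.9
tool_pos: [0.5742, 0.0786, 0.4008]
tool_rot: [-0.0, 0.45, 0.893, -0.0]
contact_force: [0.5, 0.3, -0.1]
gripper_width: 0.702
grasp_force: 0.0
```

```bash
python3 - <<'E'
from h import *
go([.582,.07,.30],2.199)
E
```

```text
t 3.9 pos [0.5742 0.0786 0.4008] F [ 0.5  0.3 -0.1] w 0.702 gf 0.0 | tool d mm [-11.6   1.2 100.8] spin 0.009 tilt [-0.001 -0.    -1.   ]
```

```bash
cat >> h.py <<'E'
def wgrab(fn):
    s=manip.state(); f,g=grab('wrist',fn); q=s['tool_rot']; W=np.eye(4);W[:3,:3]=R.from_quat([q[1],q[2],q[3],q[0]]).as_matrix();W[:3,3]=s['tool_pos']
    g['W']=(W@np.array(g['T_tool_cam'])).tolist(); json.dump(g,open(f'pics/{fn}.json','w')); return f['image']
def wproj(fn,P):
    g=json.load(open(f'pics/{fn}.json'));W=np.array(g['W']);f=200/np.tan(np.radians(g['fov_y']/2))
    q=(np.atleast_2d(P)-W[:3,3])@W[:3,:3]; n=np.linalg.norm(q[:,:2],axis=1); return q[:,:2]/n[:,None]*(np.arctan2(n,q[:,2])*f)[:,None]+[g['cx'],g['cy']]
E
python3 - <<'E'
from h import *
wgrab('w1')
E
```

{"name": "move_arm", "arguments": {
  "increments": [0,0,33,0,0.7,0,0,33,0,0.7,0,0,33,0,0.7,0,0,33,0,0.7,0,0,0,0,0.7]
}}

```text
time: 4.37
tool_pos: [0.5702, 0.0786, 0.2601]
tool_rot: [-0.007, 0.454, 0.891, -0.003]
contact_force: [-0.8, -0.2, -2.3]
gripper_width: 0.706
grasp_force: 0.0
```

```bash
python3 - <<'E'
from h import *
b=wgrab('w2'); a=cv2.imread('pics/w1.png')
p=[.51629,.07214,-.0015,-.94247]
for n in('w1','w2'): print(wproj(n,pose([[-42,0,90],[35,38,132],[35,66,132],[45,38,132],[45,66,132],[19,52,116]],p)).round(1).tolist())
cv2.imwrite('pics/w2b.png',cv2.resize(b,(800,500),interpolation=cv2.INTER_CUBIC))
cv2.imwrite('pics/w1b.png',cv2.resize(a[80:320,120:520],(800,480),interpolation=cv2.INTER_CUBIC))
E
```

```text
[[287.6, 106.7], [312.7, 164.0], [333.3, 164.2], [312.7, 171.2], [333.2, 171.4], [323.1, 150.6]]
[[277.0, 113.3], [313.3, 198.5], [343.6, 198.6], [313.4, 208.7], [343.4, 208.8], [328.4, 177.6]]
```

View pics/w2b.png

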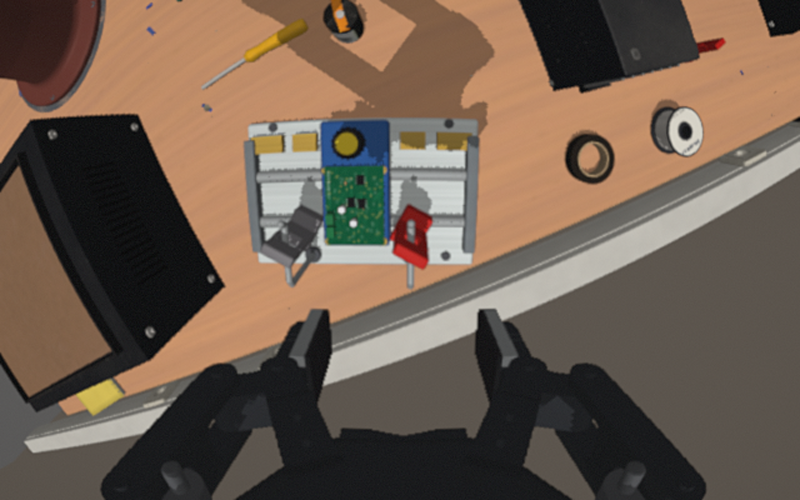

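View pics/w1b.png

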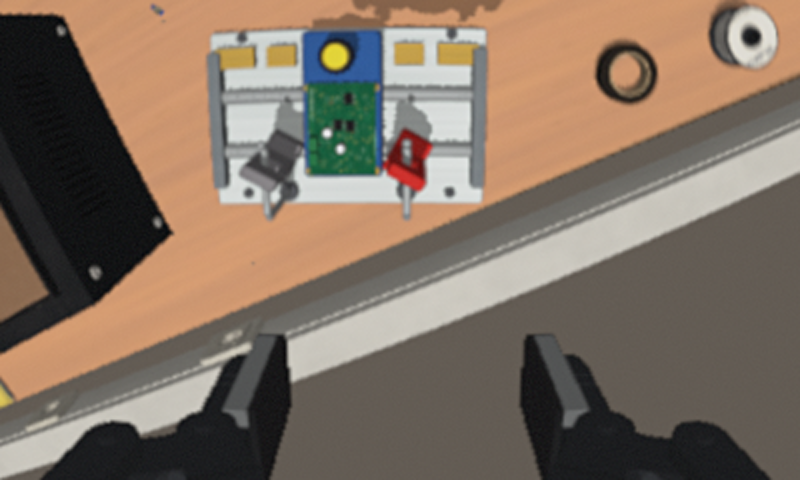

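The red and grey stops both look yawed on their hooks: in w1 the red head's lower edge runs from (388,165) to (425,190). I'll enlarge the red stop to measure the angle.

```bash
python3 - <<'E'
from h import *
c=np.zeros((560,800,3),np.uint8)
z=lambda n,x0,y0,w,h:cv2.resize(cv2.imread(f'pics/{n}.png')[y0:y0+h,x0:x0+w],None,fx=8,fy=8,interpolation=cv2.INTER_CUBIC)
c[:560,:400]=z('w2',303,155,50,70); c[:440,400:]=z('scene0',325,128,50,55)
cv2.imwrite('pics/zz.png',c)
E
```

```text
(no output)
```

View pics/zz.png

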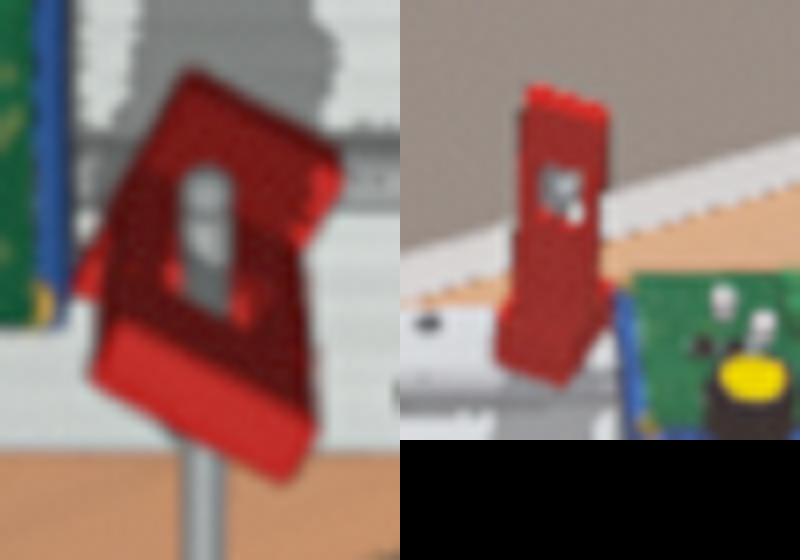

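The red stop is yawed by roughly 30° on its hook. Crop corners of the head top: (128,318), (318,428), (285,485), (92,378). I'll fit its pose.

```bash
python3 - <<'E'
from h import *
W=lambda u,v:np.array([(u+.5)/8-.5+303,(v+.5)/8-.5+155]); S=lambda u,v:np.array([(u-400+.5)/8-.5+325,(v+.5)/8-.5+128])
ow=[((-5,-14,98),W(128,320)),((-5,14,98),W(316,430)),((5,14,98),W(284,485)),((5,-14,98),W(92,380))]
os=[((-5,14,98),S(525,106)),((-5,-14,98),S(607,122)),((5,-14,98),S(609,105)),((5,14,98),S(530,86)),((-18,14,0),S(497,362)),((-18,-14,0),S(563,386))]
def f(p,r=0):
    a=np.array([l for l,_ in ow]);b=np.array([l for l,_ in os])
    e1=wproj('w2',pose(a,p))-[u for _,u in ow]; e2=proj('scene0',pose(b,p))-[u for _,u in os]
    return np.r_[e1.ravel(),e2.ravel()]
r=least_squares(f,[.58,.07,.033,-1.2]); p=r.x
print(p,r.fun.reshape(-1,2).round(1).tolist())
m=R.from_euler('z',.94247).apply([p[0]-.51629,p[1]-.07214,p[2]]); print('in slide mm',m*1000,'yaw rel deg',np.degrees(p[3]+.94247))
go([p[0],p[1],.103],p[3]+np.pi)
E
```

```text
[ 0.58289615  0.06839555  0.03043448 -1.46759961] [[-0.8, -1.0], [1.5, -0.3], [0.1, 1.4], [-1.6, 0.4], [-1.1, -1.0], [-1.0, 0.4], [0.5, 0.3], [0.1, -0.6], [-1.1, 0.9], [0.4, 1.4]]
in slide mm [42.17984105 51.68424884 30.4344804 ] yaw rel deg -30.087710151022847
t 4.42 pos [0.5718 0.0786 0.2643] F [ 0.2 -0.2 -0.7] w 0.7 gf 0.0 | tool d mm [-15.7   4.2 161.2] spin 0.526 tilt [-0.01 -0.   -1.  ]
```

{"name": "move_arm", "arguments": {
  "increments": [-6,2,0,0,0.7,-6,2,0,0,0.7,0,0,20,0.105,0.7,0,0,20,0.105,0.7,0,0,20,0.105,0.7,0,0,20,0.105,0.7,0,0,10,0.105,0.7,0,0,0,0,0.7]
}}

```text
time: 5.08
tool_pos: [0.5851, 0.0709, 0.1791]
tool_rot: [-0.0, 0.67, 0.743, -0.0]
contact_force: [-0.4, 0.6, 0.1]
gripper_width: 0.701
grasp_force: 0.0
```

```bash
python3 - <<'E'
from h import *
go([.5825,.0688,.100],1.674)
E
```

```text
t 5.08 pos [0.5851 0.0709 0.1791] F [-0.4  0.6  0.1] w 0.701 gf 0.0 | tool d mm [-1.8 -2.8 79.1] spin 0.0 tilt [-0.001 -0.    -1.   ]
```

{"name": "move_arm", "arguments": {
  "increments": [-2,-2.8,20,0,0.7,0,0,20,0,0.7,0,0,20,0,0.7,0,0,19,0,0.7,0,0,0,0,0.7]
}}

```text
time: 5.5
tool_pos: [0.5817, 0.0687, 0.099]
tool_rot: [-0.001, 0.668, 0.744, -0.001]
contact_force: [-1.1, -1.7, 0.7]
gripper_width: 0.699
grasp_force: 0.0
```

```bash
python3 - <<'E'
from h import *
b=wgrab('w3'); go([.5825,.0688,.100],1.674)
cv2.imwrite('pics/w3b.png',cv2.resize(b[140:380,160:480],(800,600),interpolation=cv2.INTER_CUBIC))
E
```

```text
t 5.55 pos [0.5827 0.0688 0.1009] F [ 0.1 -0.3  0.6] w 0.7 gf 0.0 | tool d mm [ 0.  -0.2  0.9] spin 0.004 tilt [-0. -0. -1.]
```

View pics/w3b.png

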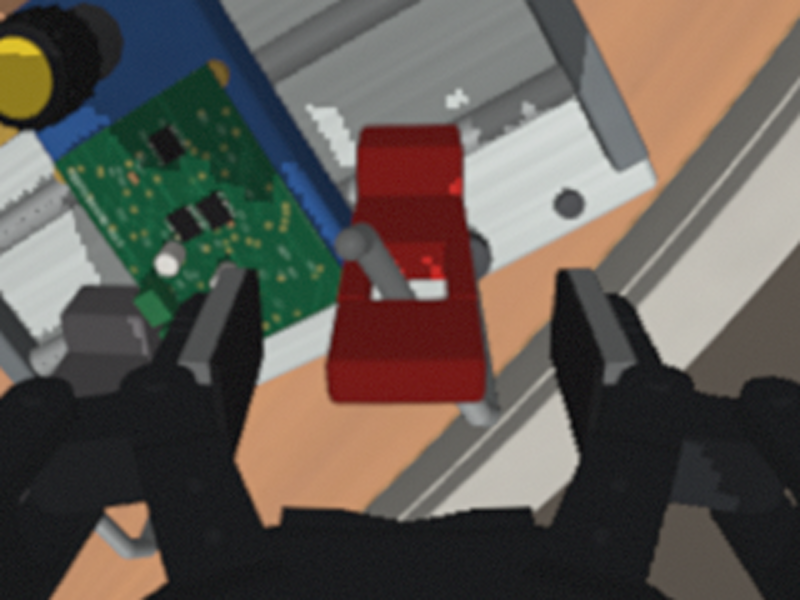

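Aligned in yaw and centred between the fingers: head top at (330–485, 360–402), pads at 260 and 555. Now checking fore-aft.

```bash
python3 - <<'E'
from h import *
p=[.5825,.0688,.0325,1.674-np.pi]
print(((wproj('w3',pose([[-5,-14,98],[-5,14,98],[5,14,98],[5,-14,98],[0,0,98]],p))-[160,140])*2.5).round().tolist())
E
```

```text
[[324.0, 358.0], [489.0, 359.0], [485.0, 405.0], [327.0, 405.0], [406.0, 383.0]]
```

{"name": "move_arm", "arguments": {
  "increments": [0,0,0,0,0,0,0,0,0,0,0,0,0,0,0,0,0,0,0,0,0,0,0,0,0,0,0,0,0,0]
}}

```text
time: 6.05
tool_pos: [0.584, 0.069, 0.1033]
tool_rot: [0.002, 0.669, 0.744, 0.002]
contact_force: [-0.8, 0.5, 6.9]
gripper_width: 0.317
grasp_force: 58.9
```

{"name": "move_arm", "arguments": {
  "increments": [0,0,-4,0,0,0,0,-4,0,0,0,0,-4.5,0,0,0,0,0,0,0,0,0,0,0,0]
}}

```text
time: 6.47
tool_pos: [0.5823, 0.069, 0.1132]
tool_rot: [0.0, 0.669, 0.744, 0.0]
contact_force: [0.8, 1.2, -1.7]
gripper_width: 0.313
grasp_force: 59.1
```

```bash
python3 - <<'E'
from h import *
go([.5825,.0688,.100],2.199)
E
```

```text
t 6.47 pos [0.5823 0.069  0.1132] F [ 0.8  1.2 -1.7] w 0.313 gf 59.1 | tool d mm [-0.3  0.1 13.2] spin -0.522 tilt [ 0.001 -0.    -1.   ]
```

{"name": "move_arm", "arguments": {
  "increments": [0,0,-1,-0.105,0,0,0,0,-0.105,0,0,0,0,-0.105,0,0,0,0,-0.105,0,0,0,0,-0.102,0,0,0,0,0,0,0,0,0,0,0]
}}

```text
time: 7.05
tool_pos: [0.5817, 0.069, 0.1133]
tool_rot: [-0.001, 0.455, 0.89, -0.0]
contact_force: [0.5, 1.2, -1.6]
gripper_width: 0.316
grasp_force: 59.1
```

```bash
python3 - <<'E'
from h import *
p=[.51629,.07214,-.0015,-.94247]
go(pose([-10,52,0],p)[0]+[0,0,.1142],2.199)
E
```

```text
t 7.05 pos [0.5817 0.069  0.1133] F [ 0.5  1.2 -1.6] w 0.316 gf 59.1 | tool d mm [51.   0.8  0.6] spin -0.003 tilt [-0.001 -0.    -1.   ]
```

Withdrawing in small steps so I can watch the force.

{"name": "move_arm", "arguments": {
  "increments": [5,0,-0.5,0,0,5,0,0,0,0,5,0,0,0,0,0,0,0,0,0]
}}

```text
time: 7.38
tool_pos: [0.5725, 0.0821, 0.1141]
tool_rot: [-0.0, 0.454, 0.891, -0.0]
contact_force: [0.2, -0.6, -0.6]
gripper_width: 0.317
grasp_force: 59.1
```

{"name": "move_arm", "arguments": {
  "increments": [6,0,0,0,0,6,0,0,0,0,6,0,0,0,0,6,0,0,0,0,6,0,0,0,0,6,0,0,0,0,0,0,0,0,0]
}}

```text
time: 7.97
tool_pos: [0.5514, 0.1113, 0.1142]
tool_rot: [-0.0, 0.454, 0.891, 0.0]
contact_force: [-0.4, 0.9, -1.2]
gripper_width: 0.315
grasp_force: 59.1
```

```bash
python3 - <<'E'
from h import *
go([.3656,.298,.25],2.199)
grab('scene','s1'); b=cv2.imread('pics/s1.png')
cv2.imwrite('pics/s1b.png',cv2.resize(b[120:320,240:480],(720,600),interpolation=cv2.INTER_CUBIC))
E
```

```text
t 7.97 pos [0.5514 0.1113 0.1142] F [-0.4  0.9 -1.2] w 0.315 gf 59.1 | tool d mm [ 260.4  -40.4 -135.7] spin 0.001 tilt [-0.001  0.    -1.   ]
```

View pics/s1b.png

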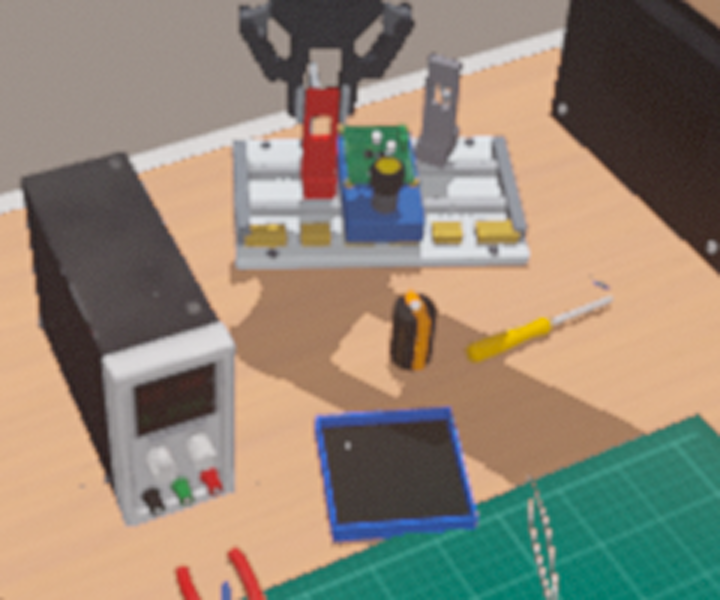

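The red stop (crop 320,140) is held clear of the hook, upright and square, and nothing else has moved. The tray's outer corners are at (316,415), (450,408), (478,522), (335,540). The power supply's near top corner is at (234,332), so I'll check its clearance.

```bash
python3 - <<'E'
from h import *
def plane(fn,uv,z):
    e,M,f,c=cam(fn); d=M@np.r_[(np.array(uv)-c)/f,1]; return e+d*(z-e[2])/d[2]
S=lambda u,v:np.array([(u+.5)/3-.5+240,(v+.5)/3-.5+120])
P=[plane('s1',S(*u),.016) for u in((316,415),(450,408),(478,522),(335,540))]
Q=[plane('top0',np.array(u)/1.25,.016) for u in((332,331),(379,309),(394,345),(358,371))]
print(np.round(P,3),np.round(Q,3),np.mean(P,0),np.mean(Q,0))
# blue segmentation in top view
b=cv2.imread('pics/top0.png');h=cv2.cvtColor(b,cv2.COLOR_BGR2HSV);m=cv2.inRange(h,(110,110,60),(130,255,255));m[:240]=0;m[310:]=0;m[:,:255]=0;m[:,325:]=0
r=cv2.minAreaRect(cv2.findNonZero(m)); print(r,plane('top0',r[0],.016),[np.round(plane('top0',x,.016),3).tolist() for x in cv2.boxPoints(r)])
b=cv2.imread('pics/s1.png');h=cv2.cvtColor(b,cv2.COLOR_BGR2HSV);m=cv2.inRange(h,(110,110,60),(130,255,255));m[:250]=0;m[310:]=0;m[:,:335]=0;m[:,405:]=0
H=cv2.convexHull(cv2.findNonZero(m)); a=cv2.approxPolyDP(H,4,True)[:,0]; print(a.tolist(),[np.round(plane('s1',x,.016),3).tolist() for x in a])
for z in(.15,.17,.19): 
  A=[plane('s1',S(*u),z) for u in((234,332),(107,355))]; print(z,np.round(A,3).tolist(),(proj('top0',A)*1.25).round().tolist())
E
```

```text
[[0.432 0.299 0.016]
 [0.355 0.238 0.016]
 [0.292 0.315 0.016]
 [0.364 0.383 0.016]] [[0.375 0.371 0.016]
 [0.431 0.276 0.016]
 [0.358 0.236 0.016]
 [0.297 0.306 0.016]] [0.36063996 0.30866086 0.016     ] [0.36531884 0.29691755 0.016     ]
((288.51007080078125, 272.4429626464844), (36.373897552490234, 34.8992805480957), 55.00797653198242) [0.36055158 0.30739758 0.016     ] [[0.367, 0.375, 0.016], [0.428, 0.305, 0.016], [0.354, 0.24, 0.016], [0.295, 0.31, 0.016]]
[[398, 294], [352, 299], [346, 259], [389, 256]] [[0.293, 0.317, 0.016], [0.363, 0.381, 0.016], [0.429, 0.3, 0.016], [0.356, 0.239, 0.016]]
0.15 [[0.456, 0.369, 0.15], [0.51, 0.43, 0.15]] [[330.0, 284.0], [302.0, 254.0]]
0.17 [[0.445, 0.384, 0.17], [0.498, 0.444, 0.17]] [[320.0, 287.0], [292.0, 257.0]]
0.19 [[0.435, 0.399, 0.19], [0.486, 0.458, 0.19]] [[309.0, 291.0], [282.0, 261.0]]
```

{"name": "move_arm", "arguments": {
  "increments": [0,0,-15,0,0,0,0,-25,0,0,0,0,-25,0,0,0,0,-20,0,0,15,-2.8,0,0,0,30,-5.6,0,0,0,30,-5.6,0,0,0,30,-5.6,0,0,0]
}}

```text
time: 8.68
tool_pos: [0.4728, 0.1844, 0.198]
tool_rot: [-0.001, 0.455, 0.891, -0.0]
contact_force: [0.3, 0.6, -1.0]
gripper_width: 0.316
grasp_force: 59.2
```

{"name": "move_arm", "arguments": {
  "increments": [30,-5.6,0,0,0,30,-5.6,0,0,0,30,-5.6,0,0,0,30,-5.6,0,0,0,30,-5.6,0,0,0,15,-2.8,0,0,0,0,0,20,0,0,0,0,0,0,0]
}}

```text
time: 9.35
tool_pos: [0.3495, 0.2987, 0.1751]
tool_rot: [-0.002, 0.453, 0.891, -0.003]
contact_force: [-1.0, -1.6, -2.3]
gripper_width: 0.311
grasp_force: 59.2
```

```bash
python3 - <<'E'
from h import *
go([.352,.3,.0745],2.199)
grab('scene','s2');grab('top','t2')
for n in('s2','t2'):
    b=cv2.imread(f'pics/{n}.png');b=b.astype(int);m=((b[...,2]>110)&(b[...,0]<70)&(b[...,1]<70)).astype(np.uint8)
    k,l,s,c=cv2.connectedComponentsWithStats(m); print(n,[(s[i].tolist(),c[i].round().tolist()) for i in range(1,k) if s[i,4]>25])
P=pose([[0,0,0],[-18,14,0],[-18,-14,0],[18,14,0],[0,14,98],[0,-14,98]],[.352,.3,.14,-.942]);print(proj('s2',P).round().tolist(),proj('t2',P).round().tolist())
E
```

```text
t 9.35 pos [0.3495 0.2987 0.1751] F [-1.  -1.6 -2.3] w 0.311 gf 59.2 | tool d mm [ -0.5   3.4 100.6] spin 0.002 tilt [-0.006 -0.003 -1.   ]
s2 [([508, 42, 132, 48, 1345], [576.0, 65.0]), ([379, 61, 11, 37, 113], [382.0, 81.0]), ([597, 140, 12, 13, 65], [603.0, 146.0]), ([554, 177, 9, 9, 53], [558.0, 181.0]), ([621, 181, 19, 26, 280], [632.0, 192.0]), ([375, 212, 20, 42, 549], [385.0, 233.0]), ([193, 224, 14, 28, 204], [199.0, 239.0]), ([551, 243, 9, 27, 32], [554.0, 256.0]), ([572, 279, 34, 10, 107], [589.0, 284.0]), ([317, 304, 14, 33, 124], [324.0, 320.0]), ([299, 309, 22, 33, 133], [308.0, 326.0]), ([259, 348, 12, 14, 113], [265.0, 354.0]), ([113, 364, 9, 11, 78], [117.0, 369.0]), ([123, 373, 12, 14, 30], [129.0, 378.0]), ([92, 374, 10, 11, 80], [96.0, 378.0]), ([76, 375, 51, 25, 291], [105.0, 389.0]), ([115, 388, 11, 12, 53], [121.0, 396.0])]
t2 [([250, 132, 11, 14, 84], [255.0, 139.0]), ([119, 159, 12, 12, 39], [126.0, 164.0]), ([129, 161, 14, 18, 66], [136.0, 170.0]), ([190, 234, 8, 6, 38], [194.0, 236.0]), ([289, 235, 8, 9, 42], [292.0, 239.0]), ([222, 239, 17, 24, 66], [229.0, 251.0]), ([245, 242, 46, 30, 396], [266.0, 256.0]), ([241, 247, 9, 9, 26], [246.0, 251.0]), ([150, 256, 6, 8, 32], [152.0, 260.0]), ([252, 263, 47, 27, 392], [276.0, 277.0]), ([233, 264, 12, 12, 81], [238.0, 270.0]), ([240, 281, 25, 46, 217], [253.0, 306.0]), ([312, 316, 13, 25, 138], [319.0, 330.0]), ([275, 323, 36, 26, 431], [296.0, 336.0]), ([257, 324, 12, 19, 54], [261.0, 333.0]), ([329, 329, 14, 11, 58], [336.0, 335.0]), ([301, 340, 49, 60, 1476], [325.0, 372.0]), ([268, 351, 12, 14, 83], [274.0, 358.0]), ([27, 371, 91, 29, 1476], [73.0, 389.0]), ([482, 388, 8, 8, 40], [485.0, 391.0]), ([382, 397, 22, 3, 31], [393.0, 398.0])]
[[382.0, 235.0], [376.0, 242.0], [391.0, 242.0], [374.0, 228.0], [379.0, 198.0], [395.0, 198.0]] [[287.0, 274.0], [278.0, 273.0], [284.0, 283.0], [291.0, 265.0], [281.0, 266.0], [287.0, 278.0]]
```

{"name": "move_arm", "arguments": {
  "increments": [0,2,25,0,0,0,0,25,0,0,0,0,20,0,0,0,0,13,0,0,0,0,6,0,0,0,0,3,0,0,0,0,0,0,0,0,0,0,0,0]
}}

```text
time: 10.12
tool_pos: [0.3553, 0.3006, 0.0885]
tool_rot: [0.0, 0.454, 0.891, 0.001]
contact_force: [0.1, 0.8, -1.0]
gripper_width: 0.314
grasp_force: 59.3
```

```bash
python3 - <<'E'
from h import *
go([.352,.3,.0745],2.199)
E
```

```text
t 10.12 pos [0.3553 0.3006 0.0885] F [ 0.1  0.8 -1. ] w 0.314 gf 59.3 | tool d mm [ 1.4 -3.1 14. ] spin -0.001 tilt [ 0.002  0.001 -1.   ]
```

{"name": "move_arm", "arguments": {
  "increments": [0,0,3,0,0,0,0,3,0,0,0,0,2,0,0,0,0,2,0,0,0,0,0,0,0]
}}

```text
time: 10.53
tool_pos: [0.354, 0.3002, 0.0768]
tool_rot: [-0.0, 0.454, 0.891, -0.0]
contact_force: [0.2, 0.7, -1.1]
gripper_width: 0.313
grasp_force: 59.3
```

{"name": "move_arm", "arguments": {
  "increments": [0,0,1,0,0,0,0,1,0,0,0,0,0,0,0]
}}

```text
time: 10.78
tool_pos: [0.3543, 0.3003, 0.0751]
tool_rot: [-0.0, 0.454, 0.891, -0.0]
contact_force: [-0.4, 0.4, -0.5]
gripper_width: 0.314
grasp_force: 59.3
```

{"name": "move_arm", "arguments": {
  "increments": [0,0,1,0,0,0,0,0.5,0,0,0,0,0,0,0]
}}

```text
time: 11.03
tool_pos: [0.3545, 0.3006, 0.0747]
tool_rot: [-0.0, 0.454, 0.891, 0.0]
contact_force: [-2.3, -0.7, 4.5]
gripper_width: 0.314
grasp_force: 60.1
```

{"name": "move_arm", "arguments": {
  "increments": [0,0,-0.5,0,0,0,0,0,0,0.45,0,0,0,0,0.6,0,0,0,0,0.7,0,0,0,0,0.7,0,0,-10,0,0.7,0,0,-25,0,0.7,0,0,-35,0,0.7]
}}

```text
time: 11.7
tool_pos: [0.3522, 0.299, 0.1423]
tool_rot: [-0.002, 0.454, 0.891, -0.003]
contact_force: [0.4, 0.3, 0.1]
gripper_width: 0.7
grasp_force: 0.0
```

{"name": "move_arm", "arguments": {
  "increments": [0,0,-30,0,0.7,0,0,-25,0,0.7,0,0,0,0,0.7]
}}

```text
time: 11.95
tool_pos: [0.3574, 0.3022, 0.2071]
tool_rot: [0.003, 0.454, 0.891, 0.005]
contact_force: [1.2, 0.2, 0.3]
gripper_width: 0.698
grasp_force: 0.0
```

```bash
python3 - <<'E'
from h import *
grab('scene','s3');wgrab('w4')
P=pose([[-5,14,98],[-5,-14,98],[5,-14,98],[-18,14,0],[-18,-14,0]],[.3545,.3004,.005,-.942])
print(proj('s3',P).round().tolist(), wproj('w4',P[:3]).round().tolist())
for n in('s3','w4'):
    b=cv2.imread(f'pics/{n}.png').astype(int);m=((b[...,2]>90)&(b[...,0]<60)&(b[...,1]<60)).astype(np.uint8)
    c=proj('s3',P) if n=='s3' else wproj('w4',P); x,y=c.mean(0).astype(int)
    k,l,s,_=cv2.connectedComponentsWithStats(m); print(n,[s[i].tolist() for i in range(1,k) if s[i,4]>100 and abs(s[i,0]-x)<60 and abs(s[i,1]-y)<70])
go(pose([-42,0,80-19],[.51629,.07214,-.0015,-.94247])[0],2.199)
E
```

```text
[[373.0, 249.0], [387.0, 249.0], [386.0, 245.0], [370.0, 285.0], [383.0, 285.0]] [[335.0, 192.0], [301.0, 192.0], [301.0, 204.0]]
s3 [[369, 248, 17, 38, 491]]
w4 [[301, 156, 35, 47, 1382]]
t 12.05 pos [0.3551 0.3008 0.2014] F [-0.4  0.4 -0.1] w 0.699 gf 0.0 | tool d mm [-237.7   -4.5  141.9] spin -0.0 tilt [ 0.003  0.002 -1.   ]
```

The red stop stands where the fit predicted (scene extent matches to 1–2 px). Next, the knob.

{"name": "move_arm", "arguments": {
  "increments": [-18,-0.6,0,0,0.7,-32,-0.6,0,0,0.7,-35,-0.6,0,0,0.7,-35,-0.6,0,0,0.7,-35,-0.6,0,0,0.7,-35,-0.6,0,0,0.7,-30,-0.6,0,0,0.7,-17.7,-0.3,0,0,0.7]
}}

```text
time: 12.72
tool_pos: [0.4906, 0.1027, 0.1974]
tool_rot: [-0.001, 0.455, 0.89, -0.001]
contact_force: [0.1, -0.3, 0.3]
gripper_width: 0.698
grasp_force: 0.0
```

{"name": "move_arm", "arguments": {
  "increments": [0,0,25,0,0.7,0,0,25,0,0.7,0,0,15,0,0.7,0,0,0,0,0.7,0,0,0,0,0.7]
}}

```text
time: 13.13
tool_pos: [0.4887, 0.1052, 0.1321]
tool_rot: [-0.002, 0.454, 0.891, -0.001]
contact_force: [-0.3, -0.8, 0.8]
gripper_width: 0.702
grasp_force: 0.0
```

```bash
cat >> h.py <<'E'
def cap(fn):
    b=cv2.imread(f'pics/{fn}.png');h=cv2.cvtColor(b,cv2.COLOR_BGR2HSV);m=cv2.inRange(h,(22,150,90),(33,255,255))
    k,l,s,c=cv2.connectedComponentsWithStats(m); return [(s[i,2:].tolist(),c[i].round(1).tolist()) for i in range(1,k) if s[i,4]>40]
E
python3 - <<'E'
from h import *
P=pose([[-42,0,90],[-42,36,90],[-42,36,93]],[.51629,.07214,-.0015,-.94247])
wgrab('w5'); print(cap('w5'),wproj('w5',P).round(1).tolist())
go([.4916,.1058,.0595],2.199)
E
```

```text
[([29, 27, 613], [326.0, 229.5])] [[326.5, 226.9], [381.0, 226.6], [381.8, 228.4]]
t 13.18 pos [0.4899 0.1054 0.1338] F [0.2 0.2 0.4] w 0.697 gf 0.0 | tool d mm [-0.7  1.7 74.3] spin -0.0 tilt [-0.002 -0.    -1.   ]
```

{"name": "move_arm", "arguments": {
  "increments": [-2,1.3,15,0,0.7,0,0,25,0,0.7,0,0,20,0,0.7,0,0,10,0,0.7,0,0,4,0,0.7,0,0,0,0,0.7,0,0,0,0,0.7]
}}

```text
time: 13.77
tool_pos: [0.4937, 0.1046, 0.0617]
tool_rot: [0.001, 0.454, 0.891, 0.001]
contact_force: [-0.1, 0.6, 0.1]
gripper_width: 0.7
grasp_force: 0.0
```

```bash
python3 - <<'E'
from h import *
P=pose([[-42,0,90]],[.51629,.07214,-.0015,-.94247])
wgrab('w6'); print(cap('w6'),wproj('w6',P).round(1).tolist())
s=manip.state()['tool_pos']; print(wproj('w6',[[s[0],s[1],.0885]]))
go([.4916,.1058,.0595],2.199)
E
```

```text
[([41, 34, 1102], [318.8, 285.7])] [[319.9, 282.3]]
[[322.12918135 286.95198645]]
t 13.82 pos [0.4939 0.1047 0.062 ] F [ 0.5 -0.5  0.2] w 0.699 gf 0.0 | tool d mm [ 2.3 -1.2  2.5] spin -0.0 tilt [ 0.003  0.    -1.   ]
```

{"name": "move_arm", "arguments": {
  "increments": [0.5,-1.5,2,0,0.7,0,0,0,0,0.5,0,0,0,0,0,0,0,0,0,0,0,0,0,0,0,0,0,0,0,0,0,0,0,0,0]
}}

```text
time: 14.4
tool_pos: [0.4915, 0.1042, 0.059]
tool_rot: [0.0, 0.454, 0.891, 0.0]
contact_force: [-0.5, 0.5, 4.5]
gripper_width: 0.287
grasp_force: 58.7
```

```bash
python3 - <<'E'
from h import *
P=pose([[-42,0,90]],[.51629,.07214,-.0015,-.94247])
wgrab('w7'); print(cap('w7'),wproj('w7',P).round(1).tolist())
go([.4916,.1058,.0595],2.199)
E
```

```text
[([41, 34, 1106], [322.2, 290.8])] [[324.4, 287.4]]
t 14.45 pos [0.4915 0.1042 0.059 ] F [-1.5  0.9  5.9] w 0.289 gf 58.7 | tool d mm [ 1.3  1.  -0.5] spin -0.0 tilt [ 0.001  0.    -1.   ]
```

{"name": "move_arm", "arguments": {
  "increments": [0,0,-3,0,0,0,0,-3,0,0,0,0,-3,0,0,0,0,-2,0,0,0,0,0,0,0,0,0,0,0,0]
}}

```text
time: 14.95
tool_pos: [0.4904, 0.1035, 0.0685]
tool_rot: [-0.0, 0.454, 0.891, -0.001]
contact_force: [2.6, -4.8, -9.9]
gripper_width: 0.284
grasp_force: 59.3
```

```bash
python3 - <<'E'
from h import *
wgrab('w8'); print(cap('w8'))
go([.4916,.1058,.0595],2.199)
E
```

```text
[([41, 34, 1105], [322.1, 290.7])]
t 15.0 pos [0.4904 0.1035 0.0684] F [  2.8  -4.2 -10.6] w 0.284 gf 59.3 | tool d mm [1.2 2.3 8.9] spin -0.0 tilt [-0.002 -0.001 -1.   ]
```

{"name": "move_arm", "arguments": {
  "increments": [0,2,-0.5,0,0,0,4,0,0,0,0,5,0,0,0,0,6,0,0,0,0,6,0,0,0,0,6,0,0,0,0,5,0,0,0,0,2,0,0,0]
}}

```text
time: 15.67
tool_pos: [0.5196, 0.1247, 0.0687]
tool_rot: [-0.001, 0.454, 0.891, -0.001]
contact_force: [1.5, -5.9, -9.7]
gripper_width: 0.288
grasp_force: 59.5
```

{"name": "move_arm", "arguments": {
  "increments": [0,0,0,0,0,0,0,0,0,0,0,0,0,0,0]
}}

```text
time: 15.92
tool_pos: [0.5198, 0.1248, 0.0689]
tool_rot: [-0.0, 0.454, 0.891, -0.001]
contact_force: [3.7, -3.1, -10.1]
gripper_width: 0.286
grasp_force: 59.4
```

```bash
python3 - <<'E'
from h import *
wgrab('w9'); print(cap('w9'))
d=R.from_euler('z',.94247)
s=manip.state(); print('slide-frame shift mm',d.apply(np.array(s['tool_pos'])-[.4904,.1035,.0684])*1000,'vs grip',d.apply(np.array(s['tool_pos'])-[.4915,.1042,.059])*1000,'F',d.apply(s['contact_force']))
go([.4916,.1058,.0595],2.199)
E
```

```text
[([41, 34, 1106], [322.2, 290.7])]
slide-frame shift mm [ 0.06563683 36.25639749  0.54733844] vs grip [-1.46252000e-02  3.49550297e+01  9.94733844e+00] F [ 5.26758533  1.16329343 -9.15451487]
t 15.97 pos [0.5198 0.1248 0.0689] F [ 4.  -3.6 -9.2] w 0.285 gf 59.4 | tool d mm [  1.2 -33.9   9.5] spin -0.0 tilt [-0.001 -0.001 -1.   ]
```

{"name": "move_arm", "arguments": {
  "increments": [0,0.4,2,0,0,0,0,3,0,0,0,0,3,0,0,0,0,2,0,0,0,0,0,0,0,0,0,0,0,0]
}}

```text
time: 16.47
tool_pos: [0.5205, 0.1254, 0.0598]
tool_rot: [-0.0, 0.454, 0.891, -0.0]
contact_force: [1.2, -3.9, -6.4]
gripper_width: 0.284
grasp_force: 59.8
```

```bash
python3 - <<'E'
from h import *
d=R.from_euler('z',.94247)
s=manip.state(); print('vs grip',d.apply(np.array(s['tool_pos'])-[.4915,.1042,.059])*1000,'F',d.apply(s['contact_force']))
E
```

```text
vs grip [-0.06022844 35.91463738  0.84280025] F [ 3.8898174  -1.34887672 -6.43560694]
```

The pin is in the notch: 0.8 mm above home with the spring still pulling down. Releasing.

{"name": "move_arm", "arguments": {
  "increments": [0,0,0.8,0,0,0,0,0,0,0,0,0,0,0,0.45,0,0,0,0,0.65,0,0,0,0,0.7,0,0,0,0,0.7,0,0,0,0,0.7,0,0,0,0,0.7]
}}

```text
time: 17.13
tool_pos: [0.5208, 0.1257, 0.0594]
tool_rot: [0.0, 0.454, 0.891, 0.0]
contact_force: [0.4, -0.2, -0.0]
gripper_width: 0.702
grasp_force: 0.0
```

{"name": "move_arm", "arguments": {
  "increments": [0,0,-10,0,0.7,0,0,-20,0,0.7,0,0,-30,0,0.7,0,0,-35,0,0.7,0,0,-35,0,0.7,0,0,-20,0,0.7,0,0,0,0,0.7,0,0,0,0,0.7]
}}

```text
time: 17.8
tool_pos: [0.5216, 0.1256, 0.2117]
tool_rot: [0.002, 0.454, 0.891, 0.001]
contact_force: [0.6, -0.4, 0.2]
gripper_width: 0.698
grasp_force: 0.0
```

```bash
python3 - <<'E'
from h import *
p=[.51629,.07214,-.0015,-.94247]
P=pose([[-42,0,90],[-42,36,90],[-42,36,97]],p)
b=wgrab('w10'); print(cap('w10'),wproj('w10',P).round(1).tolist())
s,_=grab('scene','s4'); grab('top','t4')
for n in('s4','t4'):
    print(n,[c for c in cap(n)],proj(n,P).round(1).tolist())
print('orig',cap('scene0'),cap('top0'),proj('scene0',P[:1]))
c=np.zeros((600,800,3),np.uint8)
c[:300,:480]=cv2.resize(b,(480,300)); c[300:,:]=cv2.resize(s['image'][120:320,100:500][25:175],(800,300),interpolation=cv2.INTER_CUBIC)
c[:300,480:]=cv2.resize(s['image'][130:220,305:401],(320,300),interpolation=cv2.INTER_CUBIC)
cv2.imwrite('pics/fin.png',c); go([0.5,.1,.2],2.199)
E
```

```text
[([22, 21, 349], [320.8, 189.7])] [[281.5, 188.3], [321.6, 188.2], [321.6, 190.4]]
s4 [([13, 5, 41], [404.9, 196.7]), ([27, 14, 145], [408.9, 232.6])] [[368.6, 175.2], [353.4, 175.4], [353.5, 173.1]]
t4 [([19, 12, 114], [74.3, 212.9]), ([33, 18, 365], [80.0, 228.4]), ([20, 16, 84], [350.4, 281.6]), ([65, 101, 3364], [592.1, 351.5])] [[370.6, 227.4], [363.2, 215.4], [363.5, 214.9]]
orig [([12, 5, 44], [405.0, 196.5]), ([12, 5, 41], [328.6, 197.7]), ([27, 14, 147], [408.8, 232.7])] [([19, 12, 114], [74.3, 212.9]), ([33, 18, 364], [79.9, 228.4]), ([8, 8, 47], [370.6, 227.2]), ([22, 17, 72], [348.8, 280.5]), ([65, 101, 3367], [592.2, 351.3])] [[368.60367196 175.16474104]]
t 17.95 pos [0.5195 0.1253 0.2073] F [-0.4  0.8 -0.2] w 0.703 gf 0.0 | tool d mm [ -9.  -30.7   7.4] spin -0.0 tilt [-0.003 -0.    -1.   ]
```

View pics/fin.png

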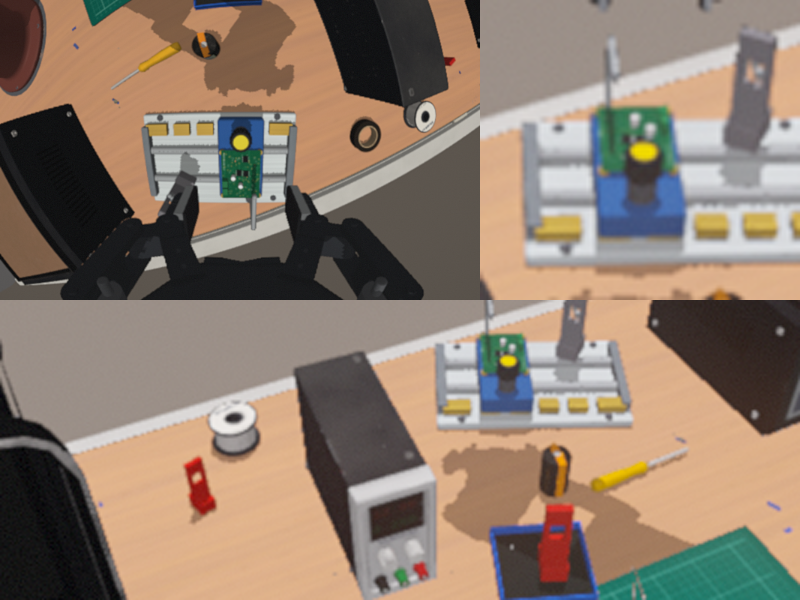

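The final picture shows the red stop upright in the tray (555,545), the grey stop still on its hook, and the carriage one notch left with the cap at (240,142). The bystanders haven't moved. One last check of the knob height before I hand in.

```bash
python3 - <<'E'
from h import *
def c(n,x,y):
    b=cv2.imread(f'pics/{n}.png');h=cv2.cvtColor(b,cv2.COLOR_BGR2HSV);m=cv2.inRange(h,(20,140,120),(35,255,255));k=np.zeros_like(m);k[y-8:y+9,x-9:x+10]=255
    return cv2.findNonZero(m&k)[:,0].mean(0)
u=c('scene0',369,175);v=c('s4',353,175);P=proj('s4',pose([[-42,0,90],[-42,36,90],[-42,36,93]],[.51629,.07214,-.0015,-.94247]))
print('seen shift',v-u,'pred home',P[1]-P[0],'pred +3mm',P[2]-P[0])
if abs((v-u-(P[1]-P[0]))[1])<.7: print(manip.job_done())
E
```

```text
seen shift [-14.89207317   0.29695122] pred home [-15.2313705    0.19587701] pred +3mm [-15.16592529  -0.77734379]
the job is handed in; nothing more can be done
None
```

The job is handed in, at about 18 s of the 48 s allowed: the red stop stands upright in the blue tray, the carriage is one notch towards the red stop's side with the knob measured home, and the grey stop still hangs on its hook with nothing else seen to have moved.

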